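Stack a board and heat sink in the bonding nest

ROBOT

A 7-joint arm with a two-finger parallel gripper is mounted at the origin on the work surface. World frame = base frame: x ahead of the robot, y to its left, z up, the work surface at z = 0. Lengths are in m, angles in rad, forces in N, time in s.
With the tool pointing down it reaches from about 0.4 to 0.875 m from the base axis. Payload 19.3 kg.
Tool frame: the origin (TCP) lies on the centre line of the jaws, within the pads' length; the fingertips stand 8 mm ahead of it and the grasp point (between the pads) lies 11 mm behind it; z points along the fingers, y is the line along which they close (so a half turn about z gives the same grasp; the last joint's range is limited). The gripper opens to 85 mm and grips with 20 to 120 N. Pads are 22 mm wide; open, the fingers measure 114 mm over their backs; the gripper's body (76 mm by 85 mm) begins 54 mm behind the grasp point. The pads swing forward as they close: fully open they stand 13 mm farther back than shut.
Start: joints at [-0.07, 0.521, -0.036, 1.599, 0.021, 1.021, -0.113], TCP at [0.625, -0, 0.213] pointing down, gripper open.
Joint ranges: [-2.91, 2.91], [-0.3, 2.13], [-1.5, 1.42], [0.17, 2.43], [-1.26, 4.41], [0.16, 1.93], [-2.52, 2.52]. Speed limits (rad/s): [1.89, 1.89, 2.39, 2.39, 3.01, 3.01, 3.01].

INTERFACE

Orientations are given as [roll, pitch, yaw] about the fixed x, y, z axes, in that order (R = Rz(yaw) Ry(pitch) Rx(roll)).
In Python, from workcell import status, grab_frame, camera_params, bot, search_frame, silhouettes gives the robot as it stands.
- The arm moves only by the shell command python3 -m creep 'ROWS' [FORCE]. ROWS is JSON, a list of rows, each a list of 5 numbers: the shift along the tool's x, y, z in units of 60 mm (1.0 is 60 mm), then the turn about the tool's z in units of 8 degrees (1.0 is 8 degrees), then the opening, from 0 (shut) to 1 (fully open). In form: [[x, y, z, twist, hand], ...]. A call has 1 to 5 rows; each row is the pose to reach, as a shift and turn from the pose commanded when the call began, along the tool's axes at that moment; what a row does not reach only later rows make up. A row lasts 1/8 s, in which the tool goes at most 62.5 mm and 10.7 degrees, less where a joint would pass 70% of its speed; a pose out of reach is approached as far as the arm can. A call with a gripper value outside its range is refused whole. The fingers move at their own pace and stop on an object; FORCE is the grip in N (left out, the last holds). Time passes only in rows, so rows that repeat a pose let the fingers close. It gives the time, the measured TCP pose, the force, the opening and the grip force at its end, in the units of the state.
- status.observe(): the state, without advancing time (a new reading comes with each control period).
- grab_frame(name): name is "scene" or "side" or "wrist"; returns the picture (420x560x3 uint8, blue, green, red); there is no depth.
- camera_params(name): a dict with "K" (3x3 intrinsics, pixels), "rvec" (rotation vector, rad) and "tvec" (3), from world to camera coordinates, as OpenCV has them; the wrist camera has in their place "tool_from_camera" (4x4, takes a point from camera to tool coordinates, whose origin is the TCP and whose axes are the flange's). Camera axes: x right, y down, z forward; pixel columns grow to the right and rows downward; lengths in m; the calibration is good to about 2 mm. A picture is of the moment at which its call begins: read the wrist's pose just before it. camera_params takes no time and is no camera call.
- bot.job_done(): hands the job in; it is judged then, once.
Trained networks look in the newest picture that a camera, given by its name, has taken for a name from the list of things; names that differ only in an ending like _2 or _b are one class to them, and where a whole thing is asked for, a point or a joint stands for the part that bears it (a point fixed in the world has none). Each returns a list of dicts, best first, with "p" (0 to 1); they miss things now and then, are a little off and sometimes report something else, mostly with a low value. They report only what shows in the picture. A call takes as long as a camera call. They do not tell look-alikes from the thing itself.
- search_frame(camera, name): "extent" ([left, top, right, bottom] as shares, 0 to 1, of the picture: columns of its width, rows of its height, round what is visible of it).
- silhouettes(camera, name): "mask" (420x560 bool, what is visible of it) and "extent" ([left, top, right, bottom] as shares, 0 to 1, of the picture: columns of its width, rows of its height, round what is visible of it).
The state is a dict: "clock": time; "qpos": joint angles; "qd": joint speeds; "joint_efforts": joint torques, N m; "position": TCP position; "tool_rot": TCP orientation; "force": force on the tool from outside, world axes, zero at the start; "moment": the same for the moment, N m; "grip_width": finger opening in m; "finger_force": force on a finger pad.
Only numpy, scipy, OpenCV 4.12 (cv2) and the standard library are available. Lean on these libraries where they do the work, as an engineer would, in place of code of your own. Each camera call takes 0.05 s, during which the arm holds its last target. There are 200 camera calls.

TASK

Build the bonding stack in the grey pin nest: lay the bare metal plate flat between the pins, set the circuit board squarely in the middle of the plate with its big chip facing up, stand the larger of the two heat sinks square and centred on that chip with its fins up, and finally stand the round steel weight centred on the heat sink, knob up. Work in that order, lower each part gently instead of dropping it, and leave the other things on the bench where they are.

Things in the scene. Friction and masses are not known exactly. Their poses are not given: they have to be found in the camera images.
- nest: Pin nest, fixed: grey plastic slab 130 x 78 mm (x, y), 10 mm thick, with eight 6 mm steel pins standing 12 mm above it: at x = +-56.5, y = +-16 mm and at x = +-40, y = +-31.5 mm. They leave a pocket of 107 x 57 mm for the plate. Origin: centre of the underside, on the bench; slab top at z = 10 mm. x along its length, z up.
- plate: Bare, pale aluminium plate 100 x 50 x 12 mm (x, y, z), four dark dots on top, about 0.12 kg. Origin: centre of the underside; z up. In the nest it has 3.5 mm of play on every side; either end may go to either end of the nest.
- board: Green circuit board 92 x 48 mm (x, y), about 0.09 kg, on two aluminium rails along its long edges (z = 0 to 12 mm; grip across them). Board top z = 12 mm. Big black chip 36 x 36 mm centred at x = +14, y = 0 mm, flat top at z = 17 mm; white connector at x = -40 mm up to z = 20 mm, other parts to 16 mm. Origin: centre of the underside; z up. May be turned end for end.
- sink: The larger finned aluminium heat sink, 44 x 44 x 24 mm (x, y, z), fins along x pointing up, about 0.08 kg. Origin: centre of the underside; z up.
- small_sink: The smaller finned aluminium heat sink, 28 x 28 x 14 mm, loose, not needed: leave it. Origin: centre of the underside.
- weight: Round steel weight, about 0.4 kg: body 40 mm in diameter up to z = 28 mm, neck 14 mm in diameter, round grip knob 24 mm in diameter from z = 37 to 50 mm (its top). Origin: centre of the underside; z up.
- jar: Small amber jar with a black lid, 40 mm in diameter, 45 mm high, loose bystander: leave it. Origin: centre of the underside.
Mind the look-alikes: they are no part of the job. Of the things shaped like the plate, the aluminium one is meant.

How it is judged:
By the outcome, as a careful person would: the job done as asked, in the order asked, and still so for the second after the job is handed in, with the robot touching nothing.
It also fails if it takes over 106 s, if anything falls off the work surface, if the arm or the gripper's body presses on something with over 40 N, if the wrist force passes 120 N, or if a joint passes its speed limit or range.

## Working session

There is one attempt and no reset: what is moved stays moved. The work goes in short steps, Python scripts to look and compute and a shell command to move; the robot and the scene stay as the last step left them, time stands still between calls to the robot, and variables do not carry over. Pictures are saved under pics/ and viewed, at most 18 in all, crops included, and the job is handed in when it is done.

```bash
mkdir -p pics; ls; python3 - <<'E'
from workcell import status, grab_frame, camera_params
import cv2
s=status.observe(); print({k:s[k] for k in s})
for n in("scene","side"):
    cv2.imwrite(f"pics/{n}0.png",grab_frame(n)); print(n,camera_params(n))
print(camera_params("wrist"))
E
```

```text
pics
{'clock': 0.0, 'qpos': array([-0.07018907,  0.52198423, -0.03633888,  1.60000535,  0.02119519,
        1.02111989, -0.11280114]), 'qd': array([-0.00100666, -0.00177868,  0.00055065,  0.00013332, -0.0005637 ,
        0.0003647 , -0.00013584]), 'joint_efforts': array([-4.24098413e-03, -9.27110124e+01,  1.97758444e+00, -3.69928443e+01,
        1.76317629e-02,  8.19846697e-03, -6.58496788e-05]), 'position': array([ 6.24636341e-01, -3.78450007e-05,  2.12945127e-01]), 'tool_rot': array([-3.14046295e+00,  7.21093160e-05,  1.57078172e+00]), 'force': array([ 0.22731001, -0.82678777, -0.54538573]), 'moment': array([0.03761454, 0.03843845, 0.0253133 ]), 'finger_force': 0.0, 'grip_width': 0.08554616395701074}
scene {'K': array([[509.70256811,   0.        , 291.13212509],
       [  0.        , 509.70256811, 215.69951033],
       [  0.        ,   0.        ,   1.        ]]), 'rvec': array([ 1.94006635,  1.05998943, -0.60125919]), 'tvec': array([-0.30449479, -0.2124117 ,  1.72562108])}
side {'K': array([[463.31421595,   0.        , 274.82062437],
       [  0.        , 463.31421595, 208.0755591 ],
       [  0.        ,   0.        ,   1.        ]]), 'rvec': array([ 2.2568239 , -0.16589401,  0.04966215]), 'tvec': array([-0.59564607,  0.08712285,  0.97179825])}
{'K': array([[347.33693489,   0.        , 277.95424935],
       [  0.        , 347.33693489, 203.62944564],
       [  0.        ,   0.        ,   1.        ]]), 'tool_from_camera': array([[ 4.48116689e-04, -9.49661180e-01, -3.13278537e-01,
         8.07996840e-02],
       [ 9.99999881e-01,  4.85264145e-04, -4.06024779e-05,
        -6.00756428e-04],
       [ 1.90581438e-04, -3.13278481e-01,  9.49661285e-01,
        -1.60506964e-01],
       [ 0.00000000e+00,  0.00000000e+00,  0.00000000e+00,
         1.00000000e+00]])}
```

View pics/scene0.png

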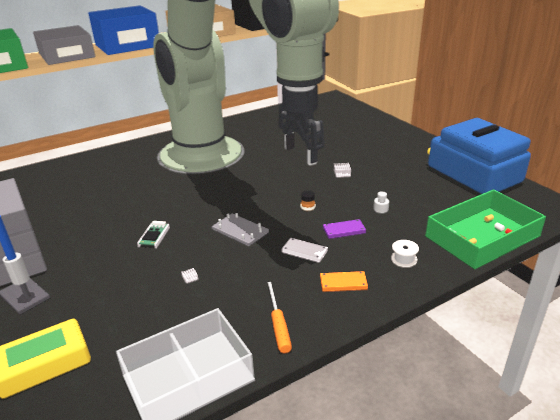

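View pics/side0.png

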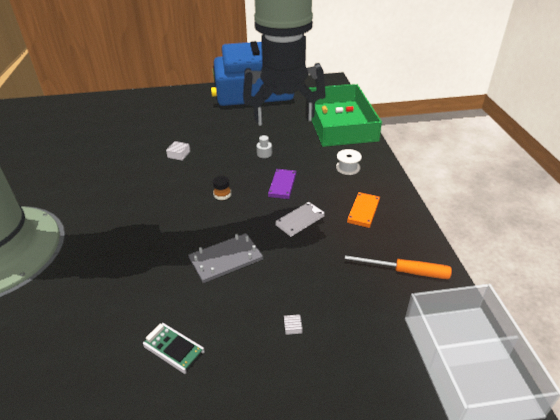

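The scene view shows the nest (240,229), plate (305,250), board (154,234), small sink (190,275), large sink (342,170), weight (381,203) and jar (308,201). The purple and orange plates are the look-alikes. The side view agrees: nest (226,257), plate (300,218), board (174,347, chip up), sink (178,150), weight (264,148).

```bash
cat > h.py <<'E'
import numpy as np, cv2
from scipy.optimize import minimize
from scipy.spatial.transform import Rotation as Rn
from workcell import status, grab_frame, camera_params, silhouettes
def box(x0,x1,y0,y1,z0,z1): return np.array([[x,y,z] for x in(x0,x1) for y in(y0,y1) for z in(z0,z1)])*1e-3
def cyl(r,z0,z1,x=0,y=0): 
    a=np.linspace(0,2*np.pi,24,endpoint=False)
    return np.array([[x+r*np.cos(t),y+r*np.sin(t),z] for t in a for z in(z0,z1)])*1e-3
M={"nest":[box(-65,65,-39,39,0,10)]+[cyl(3,10,22,sx*a,sy*b) for a,b in((56.5,16),(40,31.5)) for sx in(1,-1) for sy in(1,-1)],
"plate":[box(-50,50,-25,25,0,12)],
"board":[box(-46,46,-24,24,0,12),box(-4,32,-18,18,12,17)],
"sink":[box(-22,22,-22,22,0,24)],"weight":[cyl(20,0,28),cyl(7,28,37),cyl(12,37,50)],
"small_sink":[box(-14,14,-14,14,0,14)],"jar":[cyl(20,0,45)]}
def cam(n,s=None):
    p=camera_params(n); K=p["K"]
    if n!="wrist": return K,cv2.Rodrigues(p["rvec"])[0],np.asarray(p["tvec"]).ravel()
    T=np.eye(4); T[:3,:3]=Rn.from_euler("xyz",s["tool_rot"]).as_matrix(); T[:3,3]=s["position"]
    W=np.linalg.inv(T@p["tool_from_camera"]); return K,W[:3,:3],W[:3,3]
def proj(c,P):
    K,R,t=c; q=(P@R.T+t)@K.T; return q[:,:2]/q[:,2:]
def unproj(c,uv,z):
    K,R,t=c; d=R.T@np.linalg.inv(K)@[uv[0],uv[1],1]; o=-R.T@t; return o+d*(z-o[2])/d[2]
S=4
def render(c,name,p,z0):
    r=Rn.from_euler("z",p[2]).as_matrix(); im=np.zeros((420*S,560*S),np.uint8)
    for P in M[name]:
        q=(proj(c,P@r.T+[p[0],p[1],z0])+.5)*S-.5
        cv2.fillConvexPoly(im,cv2.convexHull(np.round(q*16).astype(np.int32)),1,shift=4)
    return im
def fit(name,views,z0=0,p0=None,sym=np.pi):
    """views: [(cam,mask)]"""
    big=[cv2.resize(m.astype(np.uint8),None,fx=S,fy=S,interpolation=cv2.INTER_NEAREST) for _,m in views]
    if p0 is None:
        ys,xs=np.nonzero(views[0][1]); x=unproj(views[0][0],(xs.mean(),ys.mean()),z0+.008)
        starts=[(x[0],x[1],a) for a in np.arange(0,sym,np.pi/8)] if sym else [(x[0],x[1],0)]
    else: starts=[p0]
    def cost(p):
        e=0
        for (c,_),b in zip(views,big):
            a=render(c,name,p,z0); i=np.count_nonzero(a&b); e+=1-i/(np.count_nonzero(a|b)+1)
        return e/len(views)
    best=None
    for s in sorted(starts,key=cost)[:2]:
        o=minimize(cost,s,method="Nelder-Mead",options=dict(initial_simplex=[s]+[np.add(s,d) for d in((.01,0,0),(0,.01,0),(0,0,.25 if p0 is None else .08))],xatol=1e-4,fatol=1e-4,maxiter=120))
        if best is None or o.fun<best.fun: best=o
    return best.x,best.fun
def look(n,fn=None):
    s=status.observe(); im=grab_frame(n)
    if fn: cv2.imwrite(fn,im)
    return cam(n,s),im
def near(n,name,c,p,z=.008,tol=25,thr=.2):
    """best mask whose centroid is near projected p"""
    u=proj(c,np.array([[p[0],p[1],z]]))[0]; out=None
    for d in silhouettes(n,name):
        ys,xs=np.nonzero(d["mask"]); 
        if len(xs) and np.hypot(xs.mean()-u[0],ys.mean()-u[1])<tol and d["p"]>thr: return d["mask"]
def go(s,xyz,yaw=None):
    """rows needed: shift in tool axes/60mm, twist/8deg to put TCP at xyz with tool-y axis direction yaw (mod pi)"""
    R=Rn.from_euler("xyz",s["tool_rot"]).as_matrix(); d=R.T@(np.array(xyz)-s["position"])/.06
    tw=0
    if yaw is not None:
        cur=np.arctan2(R[1,1],R[0,1]); tw=-np.degrees((yaw-cur+np.pi/2)%np.pi-np.pi/2)/8
    print("go x y z tw",np.round(d,3),round(tw,3))
E
python3 - <<'E'
from h import *
C={}
PX={"nest":((240,229),(226,257)),"plate":((305,250),(300,218)),"board":((154,234),(174,347)),"sink":((342,170),(178,150)),"weight":((381,203),(264,148)),"small_sink":((190,275),(293,324)),"jar":((308,201),(222,188))}
for n in("scene","side"): C[n]=look(n)[0]
for k,px in PX.items():
    v=[]
    for n,u in zip(("scene","side"),px):
        ds=silhouettes(n,k); got=None
        for d in ds:
            ys,xs=np.nonzero(d["mask"])
            if len(xs) and np.hypot(xs.mean()-u[0],ys.mean()-u[1])<15: got=d; break
        print(k,n,[(round(d["p"],2)) for d in ds], None if got is None else round(got["p"],2))
        if got: v.append((C[n],got["mask"]))
    if v:
        x,f=fit(k,v,sym={"weight":0,"jar":0,"sink":np.pi/2,"small_sink":np.pi/2}.get(k,np.pi)); print("   ",np.round(x,4),round(np.degrees(x[2]),1),"cost",round(f,3))
E
```

```text
nest scene [0.55] 0.55
nest side [0.94, 0.59] 0.94
    [ 0.4849 -0.1017  0.3586] 20.5 cost 0.054
plate scene [0.98, 0.7, 0.61, 0.18] 0.61
plate side [0.86, 0.77, 0.64] 0.64
    [ 0.6545 -0.0116  0.6068] 34.8 cost 0.126
board scene [0.91] 0.91
board side [0.65] 0.65
    [ 0.3843 -0.2986  2.4243] 138.9 cost 0.097
sink scene [0.64] 0.64
sink side [0.58, 0.28] 0.58
    [0.3856 0.3067 0.9532] 54.6 cost 0.156
weight scene [0.8] 0.8
weight side [0.72] 0.72
    [0.609  0.2697 0.3162] 18.1 cost 0.085
small_sink scene [0.59] 0.59
small_sink side [0.63, 0.19] 0.63
    [ 0.5924 -0.287  -0.0819] -4.7 cost 0.174
jar scene [0.82] 0.82
jar side [0.9, 0.28] 0.9
    [ 0.49    0.1085 -0.1663] -9.5 cost 0.173
```

```bash
python3 - <<'E'
from h import *
c,im=look("wrist","pics/w1.png")
for k,p in(("plate",(.6545,-.0116,.607)),("nest",(.485,-.102,.359))):
    m=near("wrist",k,c,p,tol=40)
    if m is None: print(k,"none",[ (d["p"],d["extent"]) for d in silhouettes("wrist",k)]); continue
    x,f=fit(k,[(c,m)],p0=p); print(k,np.round(x,4),np.degrees(x[2]),f)
    if k=="plate": go(status.observe(),[x[0],x[1],.15],x[2]+np.pi/2)
E
```

```text
plate [ 0.6546 -0.0104  0.5637] 32.30023303255346 0.02070433705770225
go x y z tw [-0.174  0.493  1.059] 7.213
nest [ 0.4852 -0.101   0.3473] 19.89670573481185 0.0920108026801586
```

View pics/w1.png

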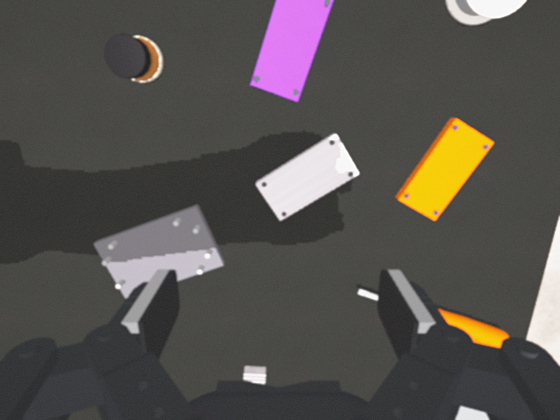

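The wrist view shows the plate at (307,177) with a sunlit patch, the nest at (160,250), purple at (290,45) and orange at (445,170). The fit matches. Moving above the plate.

```bash
python3 -m creep '[[-0.05,0.15,0.2,1.3,0.85],[-0.1,0.3,0.4,2.6,0.85],[-0.14,0.4,0.6,3.9,0.85],[-0.174,0.493,0.8,5.2,0.85],[-0.174,0.493,1.0,6.5,0.85]]'
python3 - <<'E'
from h import *
c,im=look("wrist")
p=(.6546,-.0104,.5637); m=near("wrist","plate",c,p,tol=40); x,f=fit("plate",[(c,m)],p0=p); print(np.round(x,4),np.degrees(x[2]),f)
s=status.observe();print(s["position"],s["tool_rot"],s["grip_width"]); go(s,[x[0],x[1],.06],x[2]+np.pi/2);go(s,[x[0],x[1],.010],x[2]+np.pi/2)
E
```

```text
clock: 1.68
position: [0.6548, -0.0106, 0.153]
tool_rot: [3.141, 0.0, 0.657]
force: [0.7, 0.1, 0.4]
grip_width: 0.0725
finger_force: 0.0
[ 0.6553 -0.0101  0.5654] 32.397547747949396 0.0346485645594683
[ 0.65393257 -0.01022512  0.15219869] [-3.14067837e+00  1.91948231e-03  6.60772136e-01] 0.07255419638208423
go x y z tw [0.022 0.013 1.537] 0.683
go x y z tw [0.024 0.014 2.37 ] 0.683
```

```bash
python3 -m creep '[[0,0,0.6,0.7,0.85],[0,0,1.2,0.7,0.85],[0,0,1.7,0.7,0.85],[0,0,2.1,0.7,0.85],[0,0,2.37,0.7,0.85]]'
python3 -m creep '[[0,0,0,0,0.85],[0,0,0,0,0.4],[0,0,0,0,0.4],[0,0,0,0,0.4],[0,0,0,0,0.4]]' 40
python3 -m creep '[[0,0,-0.1,0,0.4],[0,0,-0.4,0,0.4],[0,0,-0.8,0,0.4],[0,0,-1.2,0,0.4],[0,0,-1.2,0,0.4]]'
python3 - <<'E'
from h import *
c,im=look("wrist","pics/w2.png")
s=status.observe(); print(s["position"],s["tool_rot"])
for k,p in(("plate",(.6546,-.0104,.5637)),("nest",(.485,-.102,.35))):
    m=near("wrist",k,c,p,tol=80)
    if m is None: print(k,"none"); continue
    x,f=fit(k,[(c,m)],p0=p,z0=.072 if k=="plate" else 0); print(k,np.round(x,4),np.degrees(x[2]),f)
E
```

```text
clock: 2.4
position: [0.6545, -0.0103, 0.0106]
tool_rot: [-3.141, 0.0, 0.569]
force: [0.1, 0.7, -0.3]
grip_width: 0.0726
finger_force: 0.0
clock: 3.02
position: [0.6547, -0.0104, 0.0116]
tool_rot: [3.141, -0.0, 0.566]
force: [-0.2, -0.0, 0.5]
grip_width: 0.0342
finger_force: 0.0
clock: 3.65
position: [0.656, -0.0105, 0.0864]
tool_rot: [3.14, -0.004, 0.565]
force: [-0.1, 0.8, 0.0]
grip_width: 0.0344
finger_force: 0.0
[ 0.65522627 -0.0104187   0.08497097] [ 3.14060587e+00 -1.99389056e-03  5.65453488e-01]
plate [ 0.6633 -0.0075  0.5846] 33.49723434527833 0.49758607394972887
nest [ 0.4856 -0.1018  0.3655] 20.943836508359905 0.4929980097702189
```

View pics/w2.png

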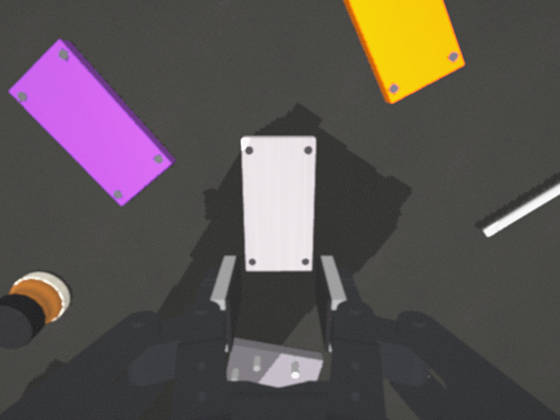

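The plate was not gripped: the fingers closed to 34 mm over it, and it is still on the bench, visible at (279,204). I'll check where the fingertips really are relative to the TCP.

```bash
python3 - <<'E'
from h import *
s=status.observe(); R=Rn.from_euler("xyz",s["tool_rot"]).as_matrix(); print(s["position"],s["grip_width"])
out=[]
for n in("scene","side"):
    c,im=look(n); big=cv2.resize(im,None,fx=4,fy=4,interpolation=cv2.INTER_CUBIC)
    for z,col in((.008,(0,0,255)),(-.011,(0,255,255)),(-.03,(0,255,0)),(-.05,(255,0,0))):
        for y in(-.017,0,.017):
            u=proj(c,(s["position"]+R@[0,y,z])[None])[0]*4+1.5; cv2.circle(big,tuple(int(v) for v in u),3,col,-1)
    u=(proj(c,s["position"][None])[0]*4).astype(int); out.append(big[max(0,u[1]-250):u[1]+200,u[0]-190:u[0]+190])
h=min(o.shape[0] for o in out); cv2.imwrite("pics/tip.png",np.hstack([o[:h] for o in out]))
E
```

```text
[ 0.65441776 -0.01037939  0.08337643] 0.03408123157564413
```

View pics/tip.png

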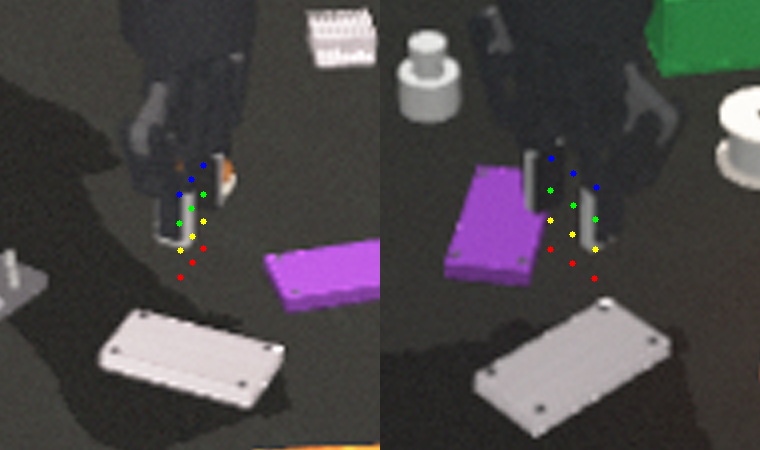

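In both crops the tips sit at about −14 mm in tool z (yellow dots), behind the TCP and not 8 mm ahead of it as specified. So I have to go about 21 mm lower than the spec implies, and I'll approach while watching the force.

```bash
python3 -m creep '[[0,0,0,0,0.8],[0,0,0.3,0,0.8],[0,0,0.7,0,0.8],[0,0,1.1,0,0.8],[0,0,1.3,0,0.8]]' 
python3 -m creep '[[0,0,0.06,0,0.8],[0,0,0.06,0,0.8]]'
python3 -m creep '[[0,0,0.06,0,0.8],[0,0,0.06,0,0.8]]'
python3 -m creep '[[0,0,0.06,0,0.8],[0,0,0.06,0,0.8]]'
python3 -m creep '[[0,0,0,0,0.4],[0,0,0,0,0.4],[0,0,0,0,0.4],[0,0,0,0,0.4]]' 40
```

```text
clock: 4.53
position: [0.6535, -0.0105, 0.003]
tool_rot: [-3.14, 0.002, 0.565]
force: [-0.7, -0.2, 0.1]
grip_width: 0.0683
finger_force: 0.0
clock: 4.78
position: [0.6548, -0.0105, 0.0019]
tool_rot: [3.141, -0.0, 0.565]
force: [-0.2, -0.1, -0.1]
grip_width: 0.0682
finger_force: 0.0
clock: 5.03
position: [0.6546, -0.0104, -0.0017]
tool_rot: [3.142, -0.0, 0.565]
force: [0.1, -0.7, 0.4]
grip_width: 0.0685
finger_force: 0.0
clock: 5.28
position: [0.6544, -0.0104, -0.0057]
tool_rot: [-3.141, 0.0, 0.565]
force: [-0.4, -0.6, 0.3]
grip_width: 0.0682
finger_force: 0.0
clock: 5.78
position: [0.6546, -0.0104, -0.0055]
tool_rot: [3.142, -0.0, 0.566]
force: [0.5, -0.5, 0.4]
grip_width: 0.0338
finger_force: 0.0
```

```bash
python3 -m creep '[[0,0,0,0,0.8],[0,0,0,0,0.8],[0,0,0,0,0.8],[0,0,0,0,0.8]]' 
python3 -m creep '[[0,0,0.06,0,0.8],[0,0,0.06,0,0.8]]'
python3 -m creep '[[0,0,0.06,0,0.8],[0,0,0.06,0,0.8]]'
python3 -m creep '[[0,0,0.06,0,0.8],[0,0,0.06,0,0.8]]' | grep -E 'pos|force'
python3 -m creep '[[0,0,0,0,0.5],[0,0,0,0,0.5],[0,0,0,0,0.5],[0,0,0,0,0.5]]' 40
```

```text
clock: 6.28
position: [0.6546, -0.0104, -0.0055]
tool_rot: [-3.142, 0.0, 0.565]
force: [-0.9, 0.2, 0.2]
grip_width: 0.0682
finger_force: 0.0
clock: 6.52
position: [0.6543, -0.0104, -0.0095]
tool_rot: [-3.141, 0.0, 0.565]
force: [0.4, 0.3, 0.3]
grip_width: 0.0684
finger_force: 0.0
clock: 6.78
position: [0.6544, -0.0105, -0.013]
tool_rot: [-3.141, 0.0, 0.565]
force: [-0.6, 0.5, 0.3]
grip_width: 0.0683
finger_force: 0.0
position: [0.6543, -0.0104, -0.0167]
force: [0.2, 0.0, -0.1]
finger_force: 0.0
clock: 7.52
position: [0.6547, -0.0105, -0.0159]
tool_rot: [3.142, -0.0, 0.565]
force: [-2.0, 0.2, 4.8]
grip_width: 0.0488
finger_force: 41.7
```

```bash
python3 -m creep '[[0,0,0,0,0.72],[0,0,0,0,0.72],[0,0,0,0,0.72]]' | grep -E 'pos|force|wid'
python3 -m creep '[[0,0,0.05,0,0.72],[0,0,0.05,0,0.72]]'| grep -E 'pos|force'
python3 -m creep '[[0,0,0.04,0,0.72],[0,0,0.04,0,0.72]]'| grep -E 'pos|force'
python3 -m creep '[[0,0,0,0,0.5],[0,0,0,0,0.5],[0,0,0,0,0.5],[0,0,0,0,0.5]]' 40
python3 - <<'E'
from h import *
s=status.observe(); R=Rn.from_euler("xyz",s["tool_rot"]).as_matrix()
c,im=look("side"); big=cv2.resize(im,None,fx=5,fy=5,interpolation=cv2.INTER_CUBIC); u=(proj(c,s["position"][None])[0]*5).astype(int)
cv2.imwrite("pics/grip.png",big[u[1]-300:u[1]+150,u[0]-300:u[0]+300])
E
```

```text
position: [0.6545, -0.0104, -0.0164]
force: [0.2, 0.5, -0.2]
grip_width: 0.0612
finger_force: 0.0
position: [0.6544, -0.0105, -0.0197]
force: [-0.4, -0.4, -0.1]
finger_force: 0.0
position: [0.6544, -0.0105, -0.0219]
force: [0.8, -0.1, 0.7]
finger_force: 0.0
clock: 8.9
position: [0.6557, -0.0107, -0.0205]
tool_rot: [3.14, -0.002, 0.565]
force: [-0.9, -0.4, 14.0]
grip_width: 0.0488
finger_force: 49.7
```

View pics/grip.png

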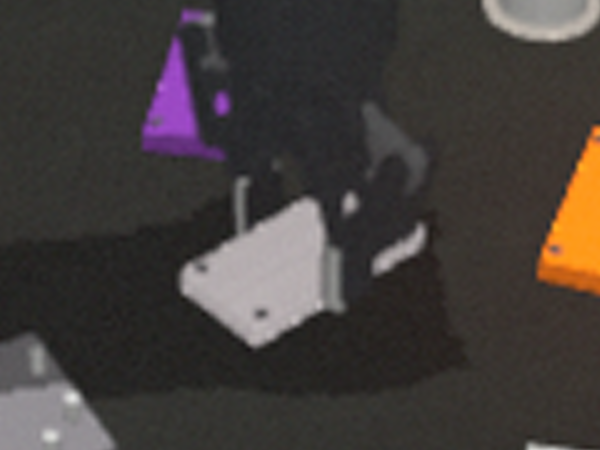

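The plate is gripped well, with the tips at the bench. I'll lift it and carry it to the nest.

```bash
python3 -m creep '[[0,0,-0.1,0,0.5],[0,0,-0.4,0,0.5],[0,0,-0.8,0,0.5],[0,0,-1.2,0,0.5],[0,0,-1.2,0,0.5]]' | grep -E 'pos|force|wid'
python3 - <<'E'
from h import *
s=status.observe(); c,im=look("wrist"); cs,_=look("scene"); cd,_=look("side")
d0=s["position"][2]+.021
p=(s["position"][0],s["position"][1],.565)
for n,cc in(("wrist",c),("scene",cs),("side",cd)):
    m=near(n,"plate",cc,p,z=d0,tol=60)
    if m is None: print(n,"none"); continue
    for z in(d0,):
        x,f=fit("plate",[(cc,m)],p0=p,z0=z); print(n,z,np.round(x,4),np.degrees(x[2]),f)
print(s["position"],s["tool_rot"])
go(s,[.485,-.1013,s["position"][2]],np.radians(20.2+90))
E
```

```text
position: [0.6558, -0.0105, 0.0529]
force: [0.4, 0.5, -1.7]
grip_width: 0.0489
finger_force: 41.9
wrist 0.07391930558090505 [ 0.6554 -0.0097  0.5606] 32.12240270313262 0.023313322751196464
scene 0.07391930558090505 [ 0.6566 -0.0114  0.5454] 31.250736839742036 0.3480383609415868
side 0.07391930558090505 [ 0.6528 -0.0146  0.5595] 32.05565473792824 0.39019218025182245
[ 0.65579195 -0.01048101  0.05291931] [ 3.13993251e+00 -3.01794380e-03  5.65378945e-01]
go x y z tw [-3.214 -0.247 -0.01 ] 1.524
```

```bash
python3 -m creep '[[-0.6,-0.05,-0.1,0.3,0.5],[-1.3,-0.1,-0.1,0.6,0.5],[-2.1,-0.15,-0.1,0.9,0.5],[-2.8,-0.2,-0.1,1.2,0.5],[-3.2,-0.24,-0.1,1.52,0.5]]' | grep -E 'pos|force|wid'
python3 -m creep '[[0,0,0,0,0.5],[0,0,0,0,0.5]]' | grep -E 'pos|rot|wid'
python3 - <<'E'
from h import *
s=status.observe(); z=s["position"][2]+.021; cs,a=look("scene"); cd,b=look("side"); c,w=look("wrist")
print(s["position"],s["tool_rot"]); go(s,[.485,-.1013,.01],np.radians(110.2))
for n,cc in(("scene",cs),("side",cd),("wrist",c)):
  for k,p,z0 in(("nest",(.485,-.1013,.3525),0),("plate",(.485,-.1013,.3525),z)):
    m=near(n,k,cc,p,z=z0+.008,tol=40)
    if m is None: print(n,k,"none"); continue
    x,f=fit(k,[(cc,m)],p0=p,z0=z0); print(n,k,np.round(x,4),np.degrees(x[2]),f)
    
big=[]
for cc,im in((cs,a),(cd,b)):
    u=proj(cc,np.array([[.485,-.1013,.04]]))[0].astype(int); big.append(cv2.resize(im[u[1]-60:u[1]+60,u[0]-66:u[0]+66],None,fx=3,fy=3,interpolation=cv2.INTER_CUBIC))
cv2.imwrite("pics/hov.png",np.hstack(big))
E
```

```text
position: [0.4827, -0.1023, 0.0561]
force: [1.6, -0.2, -1.6]
grip_width: 0.0486
finger_force: 41.9
position: [0.4854, -0.1008, 0.0562]
tool_rot: [3.142, -0.0, 0.354]
grip_width: 0.049
[ 0.48543585 -0.10084504  0.05620576] [ 3.14155084e+00 -3.75290799e-04  3.54183570e-01]
go x y z tw [-0.01   0.005  0.77 ] 0.012
scene nest [ 0.3606 -0.0444  0.1791] 10.262318158217425 0.5317650584357207
scene plate [ 0.4861 -0.0982  0.3067] 17.573656048106017 0.34430244941427046
side nest [ 0.486  -0.1034  0.3596] 20.603444994015987 0.046945125964933276
side plate [ 0.4852 -0.1038  0.36  ] 20.627002930795545 0.36499741868869384
wrist nest none
wrist plate [ 0.4851 -0.1001  0.355 ] 20.338560883386553 0.020715298295522322
```

View pics/hov.png

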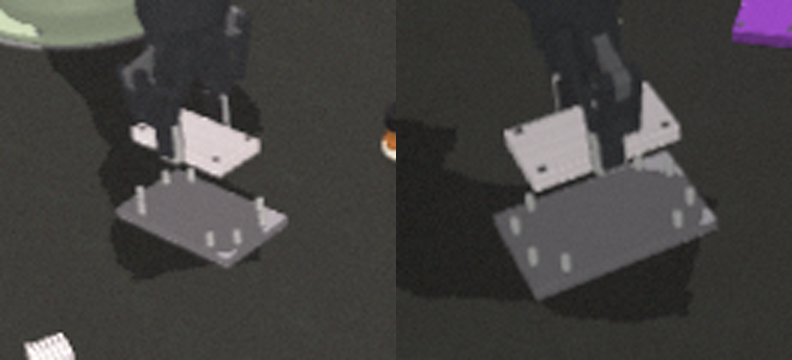

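```bash
python3 -m creep '[[-0.01,0.025,0.3,0,0.5],[-0.01,0.025,0.6,0,0.5],[-0.01,0.025,0.85,0,0.5],[-0.01,0.025,0.92,0,0.5],[-0.01,0.025,0.96,0,0.5]]' | grep -E 'pos|force|wid'
python3 -m creep '[[0,0,0.05,0,0.5],[0,0,0.05,0,0.5]]' | grep -E 'pos|force|wid'
python3 -m creep '[[0,0,0.04,0,0.5],[0,0,0.04,0,0.5]]' | grep -E 'pos|force|wid'
python3 -m creep '[[0,0,0.03,0,0.5],[0,0,0.03,0,0.5]]' | grep -E 'pos|force|wid'
```

```text
position: [0.4848, -0.1028, -0.0013]
force: [-0.3, -0.1, -1.0]
grip_width: 0.049
finger_force: 41.9
position: [0.4848, -0.1028, -0.0042]
force: [-1.1, -0.1, -2.2]
grip_width: 0.049
finger_force: 41.9
position: [0.4847, -0.1028, -0.0067]
force: [0.7, 0.6, -1.3]
grip_width: 0.0489
finger_force: 41.9
position: [0.4846, -0.1028, -0.0086]
force: [-0.2, 0.4, -2.3]
grip_width: 0.049
finger_force: 41.9
```

```bash

python3 -m creep '[[0,0,0.03,0,0.5],[0,0,0.03,0,0.5]]' | grep -E 'pos|force|wid'
python3 -m creep '[[0,0,0.03,0,0.5],[0,0,0.03,0,0.5]]' | grep -E 'pos|force|wid'
python3 - <<'E'
from h import *
cs,a=look("scene"); cd,b=look("side"); big=[]
for cc,im in((cs,a),(cd,b)):
    u=proj(cc,np.array([[.485,-.1013,.02]]))[0].astype(int); big.append(cv2.resize(im[u[1]-50:u[1]+50,u[0]-50:u[0]+50],None,fx=4,fy=4,interpolation=cv2.INTER_CUBIC))
cv2.imwrite("pics/low.png",np.hstack(big))
E
```

```text
position: [0.4847, -0.1028, -0.0104]
force: [0.3, 0.1, -1.2]
grip_width: 0.0492
finger_force: 42.0
position: [0.4848, -0.1028, -0.0107]
force: [-9.0, 2.8, 44.4]
grip_width: 0.049
finger_force: 65.2
```

```bash

python3 -m creep '[[0,0,-0.02,0,0.5],[0,0,-0.02,0,0.68],[0,0,-0.02,0,0.68],[0,0,-0.02,0,0.68]]' | grep -E 'pos|force|wid'
python3 -m creep '[[0,0,-0.2,0,0.68],[0,0,-0.5,0,0.68],[0,0,-1,0,0.68],[0,0,-1.8,0,0.68],[0.5,0,-2.5,0,0.68]]' | grep -E 'pos|force|wid'
python3 -m creep '[[-0.6,0,-0.2,0,0.68],[-0.6,0,-0.2,0,0.68]]' | grep -E 'pos|force|wid'
python3 - <<'E'
from h import *
c,im=look("wrist","pics/w3.png")
for k,p,z in(("nest",(.4853,-.102,.354),0),("plate",(.4853,-.102,.354),.01)):
    m=near("wrist",k,c,p,z=z,tol=60)
    if m is None: print(k,"none"); continue
    x,f=fit(k,[(c,m)],p0=p,z0=z); print(k,np.round(x,4),np.degrees(x[2]),f)
E
```

```text
position: [0.4846, -0.1028, -0.011]
force: [0.1, -0.6, 0.6]
grip_width: 0.0581
finger_force: 0.0
position: [0.5118, -0.0932, 0.1416]
force: [1.2, 0.8, -1.6]
grip_width: 0.058
finger_force: 0.0
position: [0.4778, -0.1057, 0.1528]
force: [0.6, 0.8, -0.1]
grip_width: 0.0584
finger_force: 0.0
nest [ 0.486  -0.1011  0.3578] 20.497874064688457 0.5270985581670946
plate [ 0.484  -0.1021  0.3505] 20.082033979960286 0.02223361610888408
```

View pics/w3.png

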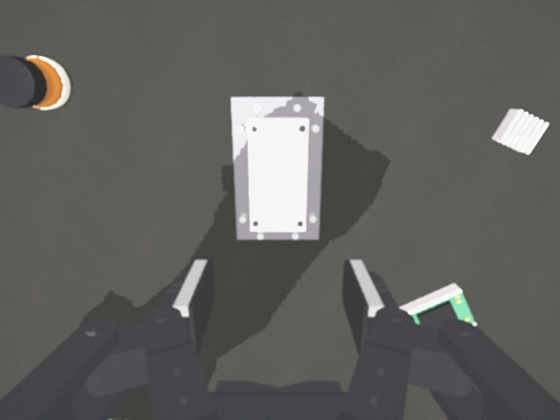

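The plate sits between all eight pins, at (279,175) in the picture, and the small sink and board are on the right. Next is the board.

```bash
python3 - <<'E'
from h import *
s=status.observe(); print(s["qpos"]); go(s,[.384,-.299,.15],np.radians(139+90))
E
```

```text
[-0.12674317  0.41154448  0.28588656  2.02041353 -0.17007167  0.73144494
 -0.95400935]
go x y z tw [-2.611  2.489  0.021] 7.655
```

```bash
python3 -m creep '[[-0.5,0.5,0,1.3,0.85],[-1.0,1.0,0,2.6,0.85],[-1.5,1.5,0,3.9,0.85],[-2.1,2.0,0,5.2,0.85],[-2.6,2.5,0,6.5,0.85]]' | grep -E 'pos|force|wid'
python3 -m creep '[[0,0,0,1.15,0.85],[0,0,0,1.15,0.85],[0,0,0,1.15,0.85]]' | grep -E 'pos|rot|wid'
python3 - <<'E'
from h import *
c,im=look("wrist","pics/w4.png"); k="board"; p=(.384,-.299,2.424-np.pi)
s=status.observe(); print(s["position"],s["qpos"])
for q in((p,(p[0],p[1],p[2]+np.pi))):
    m=near("wrist",k,c,q,tol=80)
    if m is None: print("none"); continue
    x,f=fit(k,[(c,m)],p0=q); print(np.round(x,4),np.degrees(x[2]),f)
go(s,[x[0],x[1],.06],x[2]+np.pi/2)
E
```

```text
position: [0.384, -0.3007, 0.1509]
force: [1.0, -0.0, -0.4]
grip_width: 0.0727
finger_force: 0.0
position: [0.385, -0.299, 0.1509]
tool_rot: [3.141, 0.0, -0.71]
grip_width: 0.0723
[ 0.38496781 -0.29906495  0.15096556] [ 0.09466315  0.45788253  0.58908773  2.03804875 -0.36886351  0.74958691
 -1.37096863]
[ 0.3873 -0.2991 -0.7216] -41.342216699472395 0.020689118767986292
[ 0.3873 -0.2991  2.42  ] 138.6577833005277 0.020689118767986292
go x y z tw [ 0.031 -0.025  1.516] 0.078
```

View pics/w4.png

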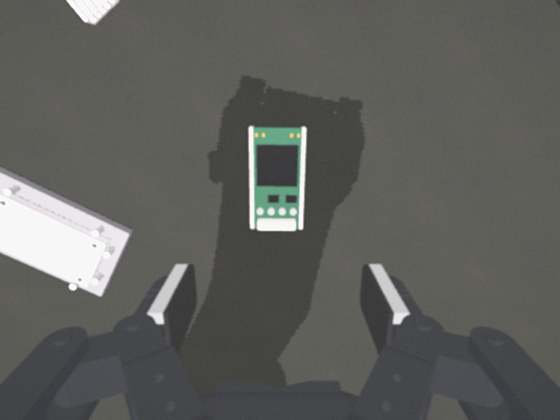

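The board lies at (277,178). The chip is towards tool +x (up in the image) and the connector is below, so board yaw = −41.3°. Grasping it now.

```bash
python3 -m creep '[[0.02,-0.02,0.7,0.08,0.75],[0.03,-0.025,1.4,0.08,0.75],[0.03,-0.025,2.1,0.08,0.75],[0.03,-0.025,2.6,0.08,0.75],[0.03,-0.025,2.82,0.08,0.75]]' | grep -E 'pos|force|wid'
python3 -m creep '[[0,0,0,0,0.5],[0,0,0,0,0.5],[0,0,0,0,0.5],[0,0,0,0,0.5],[0,0,0,0,0.5]]' 30 | grep -E 'pos|force|wid'
python3 -m creep '[[0,0,-0.1,0,0.5],[0,0,-0.4,0,0.5],[0,0,-0.8,0,0.5],[0,0,-1.4,0,0.5],[0,0,-1.4,0,0.5]]' | grep -E 'pos|force|wid'
python3 - <<'E'
from h import *
s=status.observe(); c,im=look("wrist","pics/w5.png"); p=(s["position"][0],s["position"][1],s["tool_rot"][2])
for dz in(.017,.019,.021):
  m=near("wrist","board",c,p,z=s["position"][2]+.02,tol=60)
  if m is not None:
    x,f=fit("board",[(c,m)],p0=p,z0=s["position"][2]+dz); d=Rn.from_euler("z",-s["tool_rot"][2]).apply([x[0]-p[0],x[1]-p[1],0]); print(dz,"board in tool x,(-y)",np.round(d,4),"rel yaw deg",np.degrees(x[2]-p[2]),f)
print(s["position"],s["tool_rot"]); go(s,[.484,-.1021,s["position"][2]],np.radians(110.1))
E
```

```text
position: [0.3865, -0.2992, -0.0193]
force: [0.3, -0.3, -0.1]
grip_width: 0.0641
finger_force: 0.0
position: [0.3871, -0.2996, -0.0179]
force: [0.2, 0.6, -0.4]
grip_width: 0.0472
finger_force: 31.3
position: [0.3879, -0.3002, 0.068]
force: [0.1, -0.2, -1.2]
grip_width: 0.0471
finger_force: 31.4
0.017 board in tool x,(-y) [-0.0016  0.      0.    ] rel yaw deg 0.010071179584168092 0.04451887058334225
0.019 board in tool x,(-y) [-0.0011  0.      0.    ] rel yaw deg 0.02248404094597011 0.04014030567366478
0.021 board in tool x,(-y) [-0.0006 -0.      0.    ] rel yaw deg -0.0009692246378274445 0.04663295182326321
[ 0.38793037 -0.30017703  0.06801323] [-3.14076222 -0.00334288 -0.72601551]
go x y z tw [-0.994 -3.532 -0.   ] -7.712
```

```bash
python3 -m creep '[[-0.1,-0.5,-0.1,-1.25,0.5],[-0.3,-1.2,-0.1,-2.5,0.5],[-0.6,-2.0,-0.1,-3.75,0.5],[-0.8,-2.8,-0.1,-5,0.5],[-0.98,-3.53,-0.1,-6.25,0.5]]' | grep -E 'pos|force|wid'
python3 -m creep '[[0,0,0,-1.0,0.5],[0,0,0,-1.45,0.5],[0,0,0,-1.46,0.5],[0,0,0,-1.46,0.5]]' | grep -E 'pos|rot|wid'
python3 - <<'E'
from h import *
P=[status.observe() for _ in range(1)][0]; s=P; c,im=look("wrist"); s2=status.observe(); print(s["position"],s2["position"],s["tool_rot"])
go(s2,[.485,-.1017,.003],np.radians(110.1))
p=(s["position"][0],s["position"][1],s["tool_rot"][2]); m=near("wrist","board",c,p,z=s["position"][2]+.02,tol=60)
x,f=fit("board",[(c,m)],p0=p,z0=s["position"][2]+.019); print(np.round(x,4),np.degrees(x[2]),f)
E
```

```text
position: [0.4838, -0.1005, 0.0712]
force: [0.4, -1.3, -1.0]
grip_width: 0.0473
finger_force: 31.4
position: [0.4833, -0.1024, 0.0715]
tool_rot: [-3.141, 0.001, 0.348]
grip_width: 0.0472
[ 0.4833403  -0.10235737  0.07151113] [ 0.48336081 -0.10231488  0.07160015] [-3.14128198e+00  6.14071664e-04  3.48480788e-01]
go x y z tw [ 0.03  -0.     1.143] -0.015Traceback (most recent call last):
  File "<stdin>", line 5, in <module>
  File "h.py", line 32, in fit
    big=[cv2.resize(m.astype(np.uint8),None,fx=S,fy=S,interpolation=cv2.INTER_NEAREST) for _,m in views]
                    ^^^^^^^^
AttributeError: 'NoneType' object has no attribute 'astype'
```

```bash
python3 -m creep '[[0.03,0,0.4,0,0.5],[0.03,0,0.75,0,0.5],[0.03,0,0.95,0,0.5],[0.03,0,1.02,0,0.5],[0.03,0,1.02,0,0.5]]' | grep -E 'pos|force|wid'
for i in 1; do python3 -m creep '[[0,0,0.04,0,0.5],[0,0,0.04,0,0.5]]' | grep -E 'pos|force'; done
python3 -m creep '[[0,0,0.02,0,0.5],[0,0,0.02,0,0.5]]' | grep -E 'pos|force'
python3 -m creep '[[0,0,0.015,0,0.5],[0,0,0.015,0,0.5]]' | grep -E 'pos|force'
```

```text
position: [0.4854, -0.1017, 0.0109]
force: [0.1, -0.1, -0.8]
grip_width: 0.0471
finger_force: 31.4
position: [0.4854, -0.1016, 0.0085]
force: [-0.1, 0.1, -0.6]
finger_force: 31.4
position: [0.4853, -0.1016, 0.0071]
force: [0.6, 0.0, -0.8]
finger_force: 31.4
position: [0.4852, -0.1016, 0.0061]
force: [0.2, -0.2, -0.9]
finger_force: 31.4
```

```bash

python3 -m creep '[[0,0,0.015,0,0.5],[0,0,0.015,0,0.5]]' | grep -E 'pos|force'
python3 -m creep '[[0,0,0.012,0,0.5],[0,0,0.012,0,0.5]]' | grep -E 'pos|force:'
```

```text
position: [0.4852, -0.1016, 0.0052]
force: [0.5, 0.9, -0.8]
finger_force: 31.4
position: [0.4852, -0.1016, 0.0045]
force: [-0.4, -0.5, -1.9]
finger_force: 31.4
```

```bash

python3 -m creep '[[0,0,0.012,0,0.5],[0,0,0.012,0,0.5]]' | grep -E 'pos|force:'
python3 -m creep '[[0,0,0.01,0,0.5],[0,0,0.01,0,0.5]]' | grep -E 'pos|force:'
```

```text
position: [0.4853, -0.1016, 0.004]
force: [-1.3, 1.3, 3.6]
finger_force: 31.8
position: [0.4853, -0.1016, 0.0039]
force: [-5.2, 1.2, 18.7]
finger_force: 33.6
```

Contact is at TCP z ≈ 0.004, as expected. Release, back off and check.

```bash

python3 -m creep '[[0,0,-0.01,0,0.5],[0,0,-0.01,0,0.7],[0,0,-0.01,0,0.7],[0,0,-0.01,0,0.7]]' | grep -E 'pos|force|wid'
python3 -m creep '[[0,0,-0.2,0,0.7],[0,0,-0.5,0,0.7],[0,0,-1,0,0.7],[-0.1,0,-1.8,0,0.7],[-0.1,0,-2.4,0,0.7]]' | grep -E 'pos|force|wid'
python3 -m creep '[[0,0,0,0,0.7],[0,0,0,0,0.7]]' | grep -E 'pos|wid'
python3 - <<'E'
from h import *
c,im=look("wrist","pics/w6.png"); s=status.observe()
u=proj(c,np.array([[.484,-.102,.03]]))[0].astype(int); cv2.imwrite("pics/w6c.png",cv2.resize(im[max(0,u[1]-90):u[1]+90,u[0]-90:u[0]+90],None,fx=3,fy=3,interpolation=cv2.INTER_CUBIC))
for k,z in(("board",.022),("plate",.01)):
    p=(.484,-.102,.351); m=near("wrist",k,c,p,z=z,tol=60)
    if m is None: print(k,"none"); continue
    x,f=fit(k,[(c,m)],p0=p,z0=z); print(k,np.round(x,4),np.degrees(x[2]),f)
E
```

```text
position: [0.4852, -0.1016, 0.0038]
force: [-0.2, 0.4, -0.8]
grip_width: 0.0596
finger_force: 0.0
position: [0.4794, -0.1039, 0.1503]
force: [-0.2, -0.0, 0.0]
grip_width: 0.0593
finger_force: 0.0
position: [0.4795, -0.1035, 0.148]
grip_width: 0.0598
board [ 0.4856 -0.1005  0.353 ] 20.226109917962564 0.02315473960284753
plate [ 0.4835 -0.1007  0.3406] 19.517561294175433 0.9801225895442629
```

View pics/w6c.png

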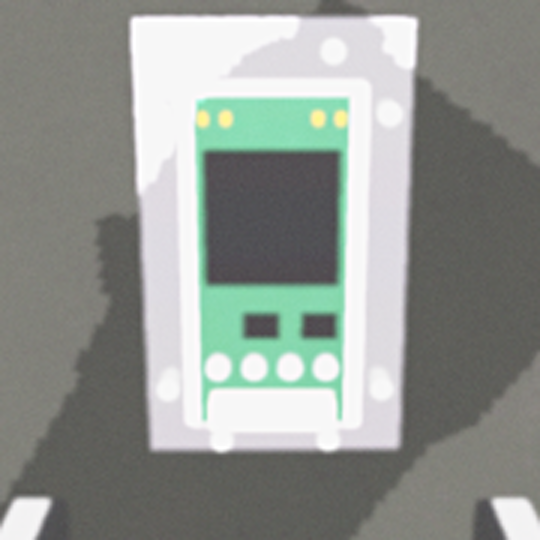

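The board sits on the plate, chip up at (272,217) in the crop, apparently square. I'll quantify this against the visible plate edge by projecting a centred plate from the fitted board pose.

```bash
python3 - <<'E'
from h import *
im=cv2.imread("pics/w6.png"); c,im2=look("wrist","pics/w7.png"); c2,_=look("wrist")
# chip: dark blob inside board
p=(.4856,-.1005,.353); r=Rn.from_euler("z",p[2]).as_matrix()
g=cv2.GaussianBlur(cv2.resize(im2,None,fx=6,fy=6,interpolation=cv2.INTER_CUBIC),(0,0),2)
def P(x,y,z): return proj(c,(r@np.array([x,y,0])*1e-3+[p[0],p[1],z*1e-3])[None])[0]
for q in M["plate"]:
    h=proj(c,q@r.T+[p[0],p[1],.010])
    cv2.polylines(g,[cv2.convexHull(np.round(h*6+2.5).astype(np.int32))],True,(0,0,255),1)
for z,x0,x1,y0,y1,col in((17+22,-4,32,-18,18,(0,255,255)),(34,-46,46,-24,24,(255,0,0))):
    h=np.array([P(x,y,z) for x,y in((x0,y0),(x1,y0),(x1,y1),(x0,y1))]); cv2.polylines(g,[np.round(h*6+2.5).astype(np.int32)],True,col,1)
u=(P(0,0,30)*6).astype(int); print(u/6)
g=cv2.convertScaleAbs(g,alpha=1.6,beta=-150) 
cv2.imwrite("pics/w7c.png",g[u[1]-290:u[1]+290,u[0]-220:u[0]+220])
E
```

```text
[277.66666667 181.83333333]
```

View pics/w7c.png

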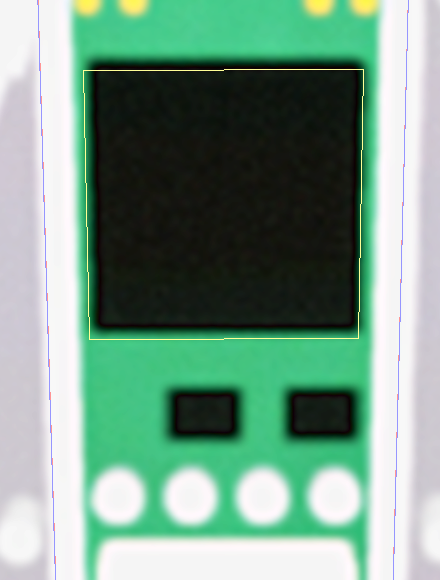

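```bash
python3 - <<'E'
from h import *
from scipy.optimize import least_squares
im=cv2.imread("pics/w7.png"); s=status.observe(); c=cam("wrist",s); print(s["position"])
gray=cv2.cvtColor(im,cv2.COLOR_BGR2GRAY).astype(float)
u0=278
colp=gray[70:270,u0-12:u0+13].mean(1); 
print("v profile", [(70+i,int(v)) for i,v in enumerate(colp) if 80<70+i<135])
# chip: dark component
m=(im.max(2)<75).astype(np.uint8); n,l,st,ce=cv2.connectedComponentsWithStats(m)
for i in range(1,n):
    if 1000<st[i,4]<4000: print("chip",st[i],ce[i]); chip=ce[i]
X=unproj(c,chip,.039); print("chip world",X)
e=np.array([np.cos(.353),np.sin(.353),0]); b=X-14e-3*e
for k in(49,50,51): print("plate far edge centred expects v",k,proj(c,(b+k*1e-3*e+[0,0,.022-.039])[None])[0], "near",proj(c,(b-k*1e-3*e+[0,0,.022-.039])[None])[0])
for v in(110,200,220): print(v,[int(x) for x in gray[v-1:v+2,225:332].mean(0)])
print("board far edge z34",proj(c,(b+46e-3*e+[0,0,.034-.039])[None])[0])
E
```

```text
[ 0.47925152 -0.10368853  0.14726747]
v profile [(81, 127), (82, 127), (83, 127), (84, 127), (85, 127), (86, 127), (87, 127), (88, 126), (89, 126), (90, 127), (91, 127), (92, 127), (93, 128), (94, 127), (95, 126), (96, 124), (97, 125), (98, 176), (99, 243), (100, 247), (101, 244), (102, 243), (103, 242), (104, 240), (105, 239), (106, 236), (107, 234), (108, 231), (109, 230), (110, 227), (111, 225), (112, 224), (113, 223), (114, 223), (115, 221), (116, 221), (117, 220), (118, 222), (119, 239), (120, 249), (121, 248), (122, 247), (123, 248), (124, 251), (125, 235), (126, 198), (127, 191), (128, 192), (129, 192), (130, 192), (131, 192), (132, 192), (133, 191), (134, 192)]Traceback (most recent call last):
  File "<stdin>", line 12, in <module>
NameError: name 'chip' is not defined
```

```bash
cat > chip.py <<'E'
from h import *
def chipfind(im,c,guess,z=.039):
    u=proj(c,np.array([[guess[0],guess[1],z]]))[0].astype(int)
    m=(im.max(2)<125).astype(np.uint8); n,l,st,ce=cv2.connectedComponentsWithStats(m,connectivity=4); i=l[u[1],u[0]]
    a=cv2.minAreaRect(np.argwhere(l==i)[:,::-1].astype(np.float32)); return np.array(a[0]),a,st[i]
E
python3 - <<'E'
from chip import *
im=cv2.imread("pics/w7.png"); s=status.observe(); c=cam("wrist",s)
gray=cv2.cvtColor(im,cv2.COLOR_BGR2GRAY).astype(float)
chip,a,st=chipfind(im,c,(.4988,-.0957)); print(a,st)
X=unproj(c,chip,.039); print("chip world",X)
e=np.array([np.cos(.353),np.sin(.353),0]); b=X-14e-3*e
for k in(49,50,51): print("plate far edge v",k,proj(c,(b+k*1e-3*e+[0,0,-.017])[None])[0])
print("board far edge",proj(c,(b+46e-3*e+[0,0,-.005])[None])[0])
for v in(122,200): print(v,[int(x) for x in gray[v-1:v+2,238:320].mean(0)])
n=np.array([-e[1],e[0],0])
for sx,x in((45,0),(-8,0)): print([proj(c,(b+sx*1e-3*e+q*.025*n+[0,0,-.017])[None])[0].round(1) for q in(1,-1)])
E
```

```text
((278.0, 165.5), (43.0, 44.0), 90.0) [ 256  144   45   44 1945]
chip world [ 0.50042802 -0.09539201  0.039     ]
plate far edge v 49 [277.91493219 118.0503202 ]
plate far edge v 50 [277.91205024 116.76717595]
plate far edge v 51 [277.90916175 115.48112164]
board far edge [277.9112529  123.30514773]
122 [247, 247, 247, 247, 247, 247, 247, 247, 247, 247, 247, 247, 247, 247, 247, 247, 247, 247, 247, 247, 247, 247, 247, 247, 247, 247, 247, 247, 247, 247, 247, 247, 247, 247, 247, 247, 247, 247, 247, 247, 247, 247, 247, 247, 247, 247, 247, 247, 247, 247, 247, 247, 247, 247, 247, 247, 247, 247, 247, 247, 247, 247, 247, 247, 247, 247, 247, 247, 247, 247, 247, 248, 249, 242, 226, 220, 221, 221, 222, 220, 221, 221]
200 [222, 220, 220, 220, 219, 220, 220, 220, 219, 220, 238, 249, 248, 247, 248, 251, 229, 188, 185, 188, 187, 187, 187, 187, 187, 188, 188, 188, 188, 184, 159, 123, 89, 80, 79, 81, 83, 80, 82, 80, 79, 85, 115, 157, 183, 188, 188, 187, 189, 181, 148, 104, 80, 80, 81, 82, 80, 80, 81, 79, 81, 100, 136, 168, 198, 245, 250, 248, 247, 248, 249, 241, 221, 218, 220, 220, 219, 220, 220, 220, 220, 221]
[array([246.9, 123.2]), array([309. , 123.1])]
[array([248.8, 186.7]), array([307.4, 186.6])]
```

The visible strip is 6.8 px, against 6.5 px expected for a centred board, so the board is centred to within a fraction of a mm and square. To cancel any wrist-camera bias along tool x, I'll view the chip a second time with the tool turned 90°.

```bash
python3 -m creep '[[0.1,0.2,0,-1.3,0.8],[0.3,0.4,0,-2.6,0.8],[0.38,0.38,0,-3.9,0.8],[0.38,0.38,0,-5.2,0.8],[0.38,0.38,0,-6.5,0.8]]' | grep -E 'pos|clock'
python3 -m creep '[[0,0,0,-1.3,0.8],[0,0,0,-2.6,0.8],[0,0,0,-3.9,0.8],[0,0,0,-4.75,0.8],[0,0,0,-4.75,0.8]]' | grep -E 'pos|rot'
python3 -m creep '[[0,0,0,0,0.8],[0,0,0,0,0.8]]' | grep -E 'pos|rot'
python3 - <<'E'
from chip import *
s=status.observe(); c,im=look("wrist"); s2=status.observe(); print(s["position"],s2["position"],s["tool_rot"],s["qpos"][6])
chip,a,st=chipfind(im,c,(.5,-.0955)); print(a,st)
X=unproj(c,chip,.039); print("chip world",X)
X1=np.array([.50043,-.09539]); y1,y2=.351,s["tool_rot"][2]
A=np.array([[1,0,np.cos(y1),np.sin(y1)],[0,1,np.sin(y1),-np.cos(y1)],[1,0,np.cos(y2),np.sin(y2)],[0,1,np.sin(y2),-np.cos(y2)]])
print("X, bias",np.linalg.solve(A,np.r_[X1,X[:2]]).round(5))
go(s2,[.3856,.3067,.15],np.radians(54.6)); go(s2,[.3856,.3067,.15],np.radians(144.6))
E
```

```text
clock: 23.78
position: [0.5086, -0.1173, 0.1473]
position: [0.5086, -0.1174, 0.1474]
tool_rot: [-3.141, -0.001, 1.92]
position: [0.5088, -0.1172, 0.1477]
tool_rot: [-3.141, -0.0, 1.92]
[ 0.50884649 -0.11716217  0.14774717] [ 0.50886982 -0.11712732  0.14780046] [-3.14137069e+00 -4.23404991e-05  1.91966383e+00] 0.3914295814987471
((276.5, 165.0), (44.0, 45.0), 90.0) [ 254  143   46   45 1979]
chip world [ 0.49902874 -0.09496839  0.039     ]
X, bias [ 4.9952e-01 -9.5880e-02  1.0300e-03 -1.5000e-04]
go x y z tw [ 7.34   0.488 -0.037] -4.323
go x y z tw [ 7.34   0.488 -0.037] 6.927
```

```bash
python3 -m creep '[[0.7,0.05,0,-0.8,0.85],[1.6,0.1,0,-1.6,0.85],[2.5,0.2,0,-2.4,0.85],[3.4,0.25,0,-3.2,0.85],[4.3,0.3,0,-4,0.85]]' | grep -E 'pos|clock'
python3 - <<'E'
from h import *
go(status.observe(),[.3856,.3067,.15],np.radians(54.6))
E
```

```text
clock: 25.32
position: [0.4366, 0.1329, 0.148]
go x y z tw [ 2.446  1.769 -0.033] -0.295
```

```bash
python3 -m creep '[[0.7,0.5,0,-0.3,0.85],[1.3,1.0,0,-0.3,0.85],[2.0,1.5,0,-0.3,0.85],[2.4,1.77,0,-0.3,0.85],[2.4,1.77,0,-0.3,0.85]]' | grep -E 'pos|rot'
python3 -m creep '[[0,0,0,0,0.85],[0,0,0,0,0.85]]' | grep -E 'pos|rot'
python3 - <<'E'
from h import *
c,im=look("wrist"); s=status.observe(); p=(.3856,.3067,.953+np.pi/2)
m=near("wrist","sink",c,p,tol=90); print(s["position"],s["tool_rot"],s["qpos"])
x,f=fit("sink",[(c,m)],p0=p); print(np.round(x,4),np.degrees(x[2]),f)
go(s,[x[0],x[1],.06],x[2]+np.pi/2)
u=proj(c,np.array([[x[0],x[1],.012]]))[0].astype(int); print(u); cv2.imwrite("pics/s.png",cv2.resize(im[max(0,u[1]-90):u[1]+90,max(0,u[0]-120):u[0]+120],None,fx=3,fy=3,interpolation=cv2.INTER_CUBIC))
E
```

```text
position: [0.3878, 0.3057, 0.1478]
tool_rot: [3.141, -0.001, 2.524]
position: [0.3893, 0.3026, 0.1479]
tool_rot: [-3.141, 0.0, 2.52]
[0.38931559 0.30268412 0.14788643] [-3.14142442e+00  2.57654106e-04  2.52008049e+00] [-0.5000311   0.42337904 -0.36134725  1.99156815  0.21225135  0.76256423
 -0.03717378]
[0.3828 0.307  2.6644] 152.6586073479218 0.08453110650748563
go x y z tw [ 0.131 -0.005  1.465] -1.034
[277 177]
```

View pics/s.png

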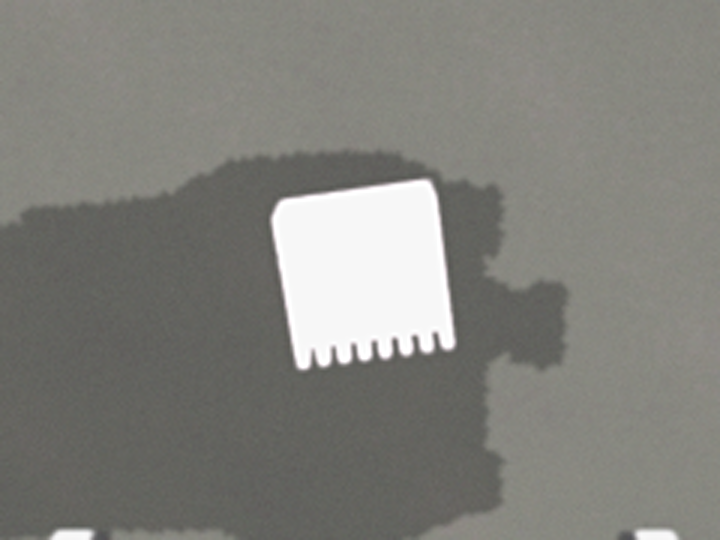

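The sink is fins up, with comb teeth at the lower edge of the picture and fins running roughly along tool x, turned about 8°. I'll grip across the outer fins.

```bash
python3 -m creep '[[0.11,-0.005,0.7,-1.03,0.75],[0.11,-0.005,1.4,-1.03,0.75],[0.11,-0.005,2.1,-1.03,0.75],[0.11,-0.005,2.55,-1.03,0.75],[0.11,-0.005,2.76,-1.03,0.75]]' | grep -E 'pos|force|wid'
python3 -m creep '[[0,0,0,0,0.42],[0,0,0,0,0.42],[0,0,0,0,0.42],[0,0,0,0,0.42],[0,0,0,0,0.42]]' 30 | grep -E 'pos|force|wid'
python3 -m creep '[[0,0,-0.1,0,0.42],[0,0,-0.4,0,0.42],[0,0,-0.9,0,0.42],[0,0,-1.7,0,0.42],[0,0,-2.4,0,0.42]]' | grep -E 'pos|force|wid'
python3 -m creep '[[0,0,0,0,0.42],[0,0,0,0,0.42]]' | grep -E 'pos|rot|wid'
python3 - <<'E'
from h import *
s=status.observe(); go(s,[.4995,-.0959,.125],np.radians(20.1)); print(s["position"],s["tool_rot"])
c,im=look("wrist"); p=(s["position"][0],s["position"][1],s["tool_rot"][2]); m=near("wrist","sink",c,p,z=s["position"][2]+.03,tol=60)
if m is not None:
    x,f=fit("sink",[(c,m)],p0=p,z0=s["position"][2]+.018); d=Rn.from_euler("z",-s["tool_rot"][2]).apply([x[0]-p[0],x[1]-p[1],0]); print("in tool x,-y",np.round(d,4),np.degrees(x[2]-p[2]),f)
E
```

```text
position: [0.3831, 0.3065, -0.0189]
force: [0.5, -0.4, 0.4]
grip_width: 0.0641
finger_force: 0.0
position: [0.3836, 0.3073, -0.0174]
force: [-0.4, -0.7, 6.7]
grip_width: 0.0433
finger_force: 32.6
position: [0.3832, 0.307, 0.1281]
force: [1.6, 0.2, -0.3]
grip_width: 0.0435
finger_force: 31.7
position: [0.3832, 0.3068, 0.1261]
tool_rot: [-3.141, 0.0, 2.665]
grip_width: 0.0431
go x y z tw [-4.799 -5.076  0.02 ] 5.326
[0.38324586 0.30678715 0.12610972] [-3.14133152e+00  8.89043773e-05  2.66524307e+00]
in tool x,-y [0.0005 0.0002 0.    ] -0.17867954798904506 0.14614315105169706
```

```bash
python3 -m creep '[[-0.4,-0.4,0,0.6,0.42],[-1.0,-1.0,0,1.3,0.42],[-1.6,-1.7,0,2.0,0.42],[-2.2,-2.3,0,2.7,0.42],[-2.8,-3.0,0,3.4,0.42]]' | grep -E 'pos|clock|wid'
python3 - <<'E'
from h import *
go(status.observe(),[.4993,-.0954,.07],np.radians(20.1))
E
```

```text
clock: 29.15
position: [0.4501, 0.0687, 0.1255]
grip_width: 0.0435
go x y z tw [-2.706 -0.914  0.924] 1.91
```

```bash
python3 -m creep '[[-0.6,-0.2,0,0.6,0.42],[-1.3,-0.4,0,1.2,0.42],[-2.0,-0.7,0.2,1.9,0.42],[-2.5,-0.85,0.5,1.9,0.42],[-2.68,-0.91,0.8,1.9,0.42]]' | grep -E 'pos|clock|wid'
python3 -m creep '[[0,0,0,0,0.42],[0,0,0,0,0.42]]' | grep -E 'pos|rot|wid'
python3 - <<'E'
from h import *
s=status.observe();print(s["position"],s["tool_rot"]);go(s,[.4993,-.0954,.026],np.radians(20.1))
E
```

```text
clock: 29.78
position: [0.4988, -0.0939, 0.0767]
grip_width: 0.0432
position: [0.499, -0.0911, 0.0784]
tool_rot: [-3.141, -0.001, 1.927]
grip_width: 0.0435
[ 0.49897099 -0.09111269  0.07836346] [-3.14134578e+00 -6.66762599e-04  1.92691608e+00]
go x y z tw [-0.069 -0.02   0.873] 0.038
```

```bash
python3 -m creep '[[-0.07,-0.02,0.3,0.04,0.42],[-0.07,-0.02,0.6,0.04,0.42],[-0.07,-0.02,0.8,0.04,0.42],[-0.07,-0.02,0.87,0.04,0.42],[-0.07,-0.02,0.87,0.04,0.42]]' | grep -E 'pos|rot|force:'
python3 -m creep '[[0,0,0.02,0,0.42],[0,0,0.02,0,0.42]]' | grep -E 'pos|force:'
python3 -m creep '[[0,0,0.015,0,0.42],[0,0,0.015,0,0.42]]' | grep -E 'pos|force:'
python3 -m creep '[[0,0,0.015,0,0.42],[0,0,0.015,0,0.42]]' | grep -E 'pos|force:'
```

```text
position: [0.4996, -0.0965, 0.0263]
tool_rot: [3.141, 0.0, 1.92]
force: [0.7, -0.1, -0.2]
finger_force: 31.7
position: [0.4996, -0.0968, 0.0251]
force: [0.3, -0.5, -0.9]
finger_force: 31.7
position: [0.4995, -0.0968, 0.024]
force: [0.4, 0.3, -0.0]
finger_force: 31.7
position: [0.4994, -0.0968, 0.023]
force: [-0.4, 0.4, -0.8]
finger_force: 31.7
```

```bash
python3 -m creep '[[0.022,0,0,0,0.42],[0.022,0,0.01,0,0.42],[0.022,0,0.01,0,0.42]]' | grep -E 'pos|force:'
python3 -m creep '[[0,0,0.012,0,0.42],[0,0,0.012,0,0.42]]' | grep -E 'pos|force:'
python3 -m creep '[[0,0,0.01,0,0.42],[0,0,0.01,0,0.42]]' | grep -E 'pos|force:'
```

```text
position: [0.499, -0.0955, 0.0224]
force: [-0.3, 0.4, -0.6]
finger_force: 31.7
position: [0.499, -0.0956, 0.0217]
force: [-0.5, -1.0, 0.3]
finger_force: 31.7
position: [0.499, -0.0956, 0.0216]
force: [-3.4, 1.6, 11.6]
finger_force: 33.3
```

Contact at z = 0.0216. Release, retreat and check.

```bash

python3 -m creep '[[0,0,-0.01,0,0.42],[0,0,-0.01,0,0.62],[0,0,-0.01,0,0.62],[0,0,-0.01,0,0.62]]' | grep -E 'pos|force|wid'
python3 -m creep '[[0,0,-0.2,0,0.65],[0,0,-0.6,0,0.65],[0,0,-1.2,0,0.65],[-0.2,0,-1.8,0,0.65],[-0.35,0,-2.1,0,0.65]]' | grep -E 'pos|force:|wid'
python3 -m creep '[[0,0,0,0,0.7],[0,0,0,0,0.7],[0,0,0,0,0.7]]' | grep -E 'pos|wid'
python3 - <<'E'
from h import *
s=status.observe(); c,im=look("wrist","pics/w8.png"); p=(.4995,-.0959,1.92)
m=near("wrist","sink",c,p,z=.05,tol=60)
if m is not None: x,f=fit("sink",[(c,m)],p0=p,z0=.039); print("sink",np.round(x,4),np.degrees(x[2]),f)
u=proj(c,np.array([[.4995,-.0959,.05]]))[0].astype(int); cv2.imwrite("pics/w8c.png",cv2.resize(im[max(0,u[1]-90):u[1]+90,u[0]-100:u[0]+100],None,fx=3,fy=3,interpolation=cv2.INTER_CUBIC))
E
```

```text
position: [0.499, -0.0955, 0.0217]
force: [0.8, -0.8, -0.3]
grip_width: 0.0534
finger_force: 0.0
position: [0.5069, -0.1158, 0.1505]
force: [0.6, 0.7, 0.0]
grip_width: 0.0554
finger_force: 0.0
position: [0.5057, -0.1148, 0.147]
grip_width: 0.0599
sink [ 0.4982 -0.0955  1.9219] 110.11929447868073 0.09871475887862313
```

View pics/w8c.png

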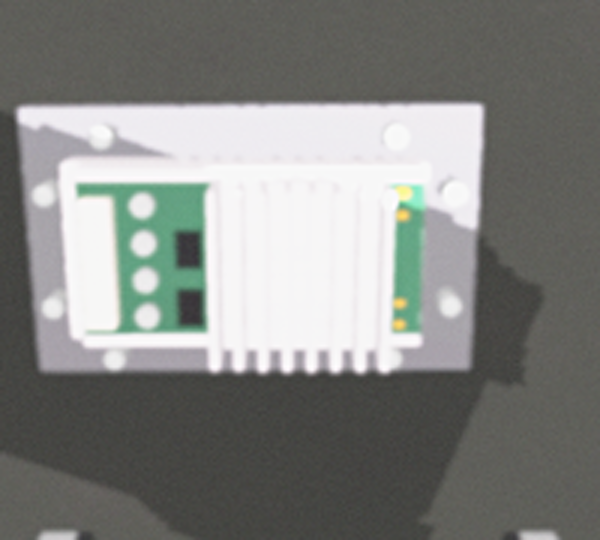

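The sink stands square, spanning 206–396 px with its centre at 301 against 302 expected. Next is the weight.

```bash
python3 - <<'E'
from h import *
s=status.observe(); go(s,[.609,.2697,.147],None); go(s,[.609-.02*-.342,.2697-.02*.94,.147],None)
E
```

```text
go x y z tw [5.434e+00 3.811e+00 2.000e-03] 0
go x y z tw [5.101e+00 3.810e+00 2.000e-03] 0
```

```bash
python3 -m creep '[[0.5,0.4,0,0,0.7],[1.2,0.9,0,0,0.7],[1.9,1.4,0,0,0.7],[2.6,1.9,0,0,0.7],[3.3,2.4,0,0,0.7]]' | grep -E 'pos|clock|wid'
python3 -m creep '[[0.6,0.45,0,0,0.7],[1.2,0.9,0,0,0.7],[1.8,1.4,0,0,0.7],[1.8,1.4,0,0,0.7],[1.8,1.4,0,0,0.7]]' | grep -E 'pos|clock|wid'
python3 -m creep '[[0,0,0,0,0.7],[0,0,0,0,0.7],[0,0,0,0,0.7]]' | grep -E 'pos|wid'
python3 - <<'E'
from h import *
s=status.observe(); c,im=look("wrist","pics/w9.png"); p=(.609,.2697,0.)
m=near("wrist","weight",c,p,z=.025,tol=60); print(s["position"],s["tool_rot"])
x,f=fit("weight",[(c,m)],p0=p); print(np.round(x,4),f); b=s["tool_rot"][2]
t=[x[0]-.001*np.cos(b),x[1]-.001*np.sin(b)]; print(t); go(s,t+[-.012],None)
E
```

```text
clock: 34.5
position: [0.5738, 0.1218, 0.1474]
grip_width: 0.0599
clock: 35.12
position: [0.6154, 0.2498, 0.1471]
grip_width: 0.0592
position: [0.6159, 0.2498, 0.1479]
grip_width: 0.0598
[0.61587828 0.24978042 0.14790394] [3.14143699e+00 5.23529841e-05 1.91926602e+00]
[0.6094 0.2702 0.0408] 0.04336338203294998
[np.float64(0.6097616390299918), np.float64(0.2692862208744748)]
go x y z tw [0.341 0.015 2.665] 0
```

View pics/w9.png

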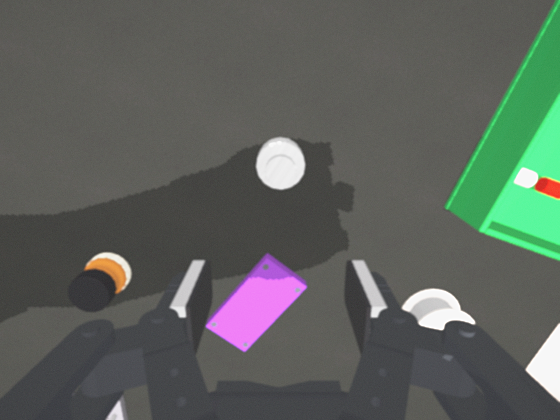

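The weight is upright at (280,164) and clear of the others. I'll grip the body.

```bash
python3 -m creep '[[0.34,0.015,0.5,0,0.7],[0.34,0.015,1.2,0,0.7],[0.34,0.015,1.9,0,0.7],[0.34,0.015,2.4,0,0.7],[0.34,0.015,2.66,0,0.7]]' | grep -E 'pos|force:|wid'
python3 -m creep '[[0,0,0,0,0.7],[0,0,0,0,0.35],[0,0,0,0,0.35],[0,0,0,0,0.35],[0,0,0,0,0.35]]' 60 | grep -E 'pos|force|wid'
python3 -m creep '[[0,0,-0.1,0,0.35],[0,0,-0.4,0,0.35],[0,0,-0.9,0,0.35],[0,0,-1.6,0,0.35],[0,0,-2.2,0,0.35]]' | grep -E 'pos|force|wid'
python3 -m creep '[[0,0,0,0,0.35],[0,0,0,0,0.35]]' | grep -E 'pos|rot|wid'
python3 - <<'E'
from h import *
s=status.observe(); print(s["position"]); c,im=look("wrist"); p=(s["position"][0],s["position"][1],0.); m=near("wrist","weight",c,p,z=s["position"][2]+.03,tol=60)
if m is not None:
    x,f=fit("weight",[(c,m)],p0=p,z0=s["position"][2]+.012); d=Rn.from_euler("z",-s["tool_rot"][2]).apply([x[0]-p[0],x[1]-p[1],0]); print("in tool",np.round(d,4),f)
go(s,[.4990,-.0958,.125],np.radians(20.1))
E
```

```text
position: [0.609, 0.2694, -0.0134]
force: [-0.2, -1.1, 1.0]
grip_width: 0.0595
finger_force: 0.0
position: [0.6106, 0.2701, -0.01]
force: [-1.5, -0.7, 5.3]
grip_width: 0.0376
finger_force: 59.9
position: [0.6099, 0.2698, 0.1232]
force: [0.3, 0.1, -4.1]
grip_width: 0.0378
finger_force: 61.0
position: [0.6093, 0.2695, 0.1201]
tool_rot: [-3.141, 0.0, 1.92]
grip_width: 0.0374
[0.60930942 0.26950636 0.12009247]
in tool [0.0019 0.0003 0.    ] 0.08030296664846148
go x y z tw [-5.092 -3.81  -0.08 ] -0.012
```

```bash
python3 -m creep '[[-0.5,-0.4,0,0,0.35],[-1.2,-0.9,0,0,0.35],[-1.9,-1.4,0,0,0.35],[-2.6,-1.9,0,0,0.35],[-3.3,-2.4,0,0,0.35]]' | grep -E 'pos|clock|wid'
python3 -m creep '[[-0.6,-0.45,0,0,0.35],[-1.2,-0.9,0,0,0.35],[-1.6,-1.25,0,0,0.35],[-1.79,-1.41,0,0,0.35],[-1.79,-1.41,0,0,0.35]]' | grep -E 'pos|clock|wid'
python3 -m creep '[[0,0,0,0,0.35],[0,0,0,0,0.35],[0,0,0,0,0.35]]' | grep -E 'pos|rot|wid'
python3 - <<'E'
from h import *
s=status.observe();print(s["position"]);go(s,[.4991,-.0960,.08],np.radians(20.1))
E
```

```text
clock: 38.45
position: [0.541, 0.0328, 0.1194]
grip_width: 0.0377
clock: 39.08
position: [0.499, -0.0958, 0.1198]
grip_width: 0.0376
position: [0.4995, -0.0948, 0.1201]
tool_rot: [3.142, -0.0, 1.921]
grip_width: 0.0374
[ 0.4994819  -0.09480992  0.12008066]
go x y z tw [-0.017 -0.013  0.668] -0.006
```

```bash
python3 -m creep '[[-0.017,-0.013,0.2,0,0.35],[-0.017,-0.013,0.45,0,0.35],[-0.017,-0.013,0.62,0,0.35],[-0.017,-0.013,0.66,0,0.35],[-0.017,-0.013,0.66,0,0.35]]' | grep -E 'pos|force:'
python3 -m creep '[[0,0,0.02,0,0.35],[0,0,0.02,0,0.35]]' | grep -E 'pos|force:'
python3 -m creep '[[0,0,0.02,0,0.35],[0,0,0.02,0,0.35]]' | grep -E 'pos|force:'
python3 -m creep '[[0,0,0.02,0,0.35],[0,0,0.02,0,0.35]]' | grep -E 'pos|force:'
```

```text
position: [0.4989, -0.0967, 0.0804]
force: [-0.3, 0.0, -4.9]
finger_force: 61.2
position: [0.4991, -0.0967, 0.0795]
force: [-0.6, 0.1, -4.6]
finger_force: 61.2
position: [0.4989, -0.0967, 0.0781]
force: [0.5, -0.7, -4.1]
finger_force: 61.2
position: [0.4989, -0.0967, 0.0769]
force: [-0.4, 0.4, -4.7]
finger_force: 61.2
```

```bash
python3 -m creep '[[0.012,0,0.015,0,0.35],[0.012,0,0.015,0,0.35]]' | grep -E 'pos|force:'
python3 -m creep '[[0,0,0.015,0,0.35],[0,0,0.015,0,0.35]]' | grep -E 'pos|force:'
python3 -m creep '[[0,0,0.012,0,0.35],[0,0,0.012,0,0.35]]' | grep -E 'pos|force:'
```

```text
position: [0.4986, -0.0959, 0.076]
force: [-0.7, -0.2, -4.5]
finger_force: 61.2
position: [0.4987, -0.096, 0.0751]
force: [-0.4, -0.1, -3.9]
finger_force: 61.2
position: [0.4986, -0.096, 0.0744]
force: [0.4, -0.2, -4.1]
finger_force: 61.2
```

```bash
python3 -m creep '[[0,0,0.012,0,0.35],[0,0,0.012,0,0.35]]' | grep -E 'pos|force:'
python3 -m creep '[[0,0,0.01,0,0.35],[0,0,0.01,0,0.35]]' | grep -E 'pos|force:'
```

```text
position: [0.4986, -0.096, 0.0737]
force: [0.4, -0.0, -3.6]
finger_force: 61.2
position: [0.4986, -0.096, 0.073]
force: [-0.1, -0.8, -3.2]
finger_force: 61.2
```

```bash
python3 -m creep '[[0,0,0.01,0,0.35],[0,0,0.01,0,0.35]]' | grep -E 'pos|force:'
python3 -m creep '[[0,0,0.008,0,0.35],[0,0,0.008,0,0.35]]' | grep -E 'pos|force:'
```

```text
position: [0.4986, -0.096, 0.0725]
force: [0.1, -0.1, -3.2]
finger_force: 61.2
position: [0.4986, -0.096, 0.072]
force: [-0.4, -0.0, -4.8]
finger_force: 61.2
```

```bash
python3 -m creep '[[0,0,0.01,0,0.35],[0,0,0.01,0,0.35]]' | grep -E 'pos|force:'
python3 -m creep '[[0,0,0.01,0,0.35],[0,0,0.01,0,0.35]]' | grep -E 'pos|force:'
python3 - <<'E'
from h import *
out=[]
for n in("scene","side"):
    c,im=look(n); u=proj(c,np.array([[.499,-.096,.06]]))[0].astype(int); out.append(cv2.resize(im[u[1]-45:u[1]+45,u[0]-45:u[0]+45],None,fx=4,fy=4,interpolation=cv2.INTER_CUBIC))
cv2.imwrite("pics/wt.png",np.hstack(out))
E
```

```text
position: [0.4986, -0.096, 0.0714]
force: [-0.8, 0.5, -3.3]
finger_force: 61.2
position: [0.4986, -0.096, 0.0708]
force: [-0.1, -0.1, -4.3]
finger_force: 61.2
```

View pics/wt.png

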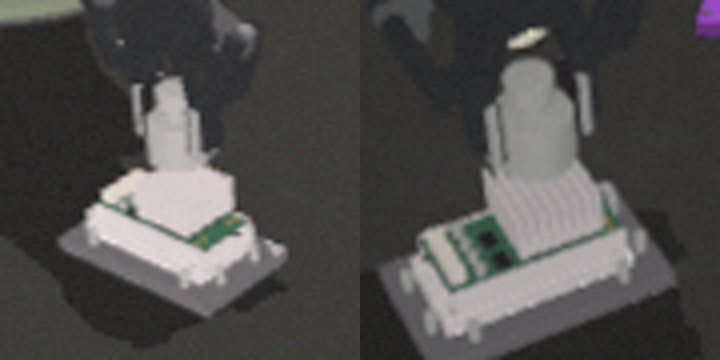

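The weight hangs upright, centred just above the sink. I'll continue lowering gently.

```bash
python3 -m creep '[[0,0,0.01,0,0.35],[0,0,0.01,0,0.35]]' | grep -E 'pos|force:'
python3 -m creep '[[0,0,0.01,0,0.35],[0,0,0.01,0,0.35]]' | grep -E 'pos|force:'
python3 -m creep '[[0,0,0.01,0,0.35],[0,0,0.01,0,0.35]]' | grep -E 'pos|force:'
```

```text
position: [0.4986, -0.096, 0.0702]
force: [0.9, -0.1, -4.0]
finger_force: 61.2
position: [0.4986, -0.096, 0.0696]
force: [0.2, -0.1, -3.1]
finger_force: 61.2
position: [0.4987, -0.096, 0.069]
force: [-0.1, 0.3, -4.1]
finger_force: 61.2
```

I had a sign slip: contact is expected at TCP z ≈ 0.0515 (63 − 11.5 mm).

```bash
python3 -m creep '[[0,0,0.06,0,0.35],[0,0,0.14,0,0.35],[0,0,0.19,0,0.35],[0,0,0.22,0,0.35],[0,0,0.22,0,0.35]]' | grep -E 'pos|force:'
python3 -m creep '[[0,0,0.015,0,0.35],[0,0,0.015,0,0.35]]' | grep -E 'pos|force:'
python3 -m creep '[[0,0,0.012,0,0.35],[0,0,0.012,0,0.35]]' | grep -E 'pos|force:'
python3 -m creep '[[0,0,0.012,0,0.35],[0,0,0.012,0,0.35]]' | grep -E 'pos|force:'
```

```text
position: [0.4986, -0.096, 0.0557]
force: [0.2, -0.6, -3.9]
finger_force: 61.2
position: [0.4987, -0.096, 0.0549]
force: [0.1, 0.1, -4.7]
finger_force: 61.2
position: [0.4986, -0.096, 0.0542]
force: [1.0, 0.3, -3.8]
finger_force: 61.2
position: [0.4986, -0.096, 0.0534]
force: [-0.7, 0.4, -3.2]
finger_force: 61.2
```

```bash
python3 -m creep '[[0,0,0.012,0,0.35],[0,0,0.012,0,0.35]]' | grep -E 'pos|force:'
python3 -m creep '[[0,0,0.01,0,0.35],[0,0,0.01,0,0.35]]' | grep -E 'pos|force:'
```

```text
position: [0.4987, -0.096, 0.0529]
force: [-2.5, -0.4, 0.9]
finger_force: 61.9
position: [0.4988, -0.0961, 0.0528]
force: [-5.1, 0.3, 15.3]
finger_force: 63.3
```

```bash
python3 -m creep '[[0,0,0.01,0,0.35],[0,0,0.01,0,0.35]]' | grep -E 'pos|force:'
```

```text
position: [0.4989, -0.0961, 0.0527]
force: [-8.5, 0.7, 29.4]
finger_force: 64.7
```

Seated. Back off the preload, release, retreat and look.

```bash
python3 -m creep '[[0,0,-0.02,0,0.35],[0,0,-0.022,0,0.35],[0,0,-0.022,0,0.55],[0,0,-0.022,0,0.62],[0,0,-0.022,0,0.62]]' | grep -E 'pos|force|wid'
python3 -m creep '[[0,0,0,0,0.65],[0,0,-0.2,0,0.65],[0,0,-0.6,0,0.65],[0,0,-1.1,0,0.65],[0,0,-1.6,0,0.65]]' | grep -E 'pos|force:|wid'
python3 -m creep '[[0.3,0,-0.3,0,0.65],[1.2,0.5,-0.3,0,0.65],[2.0,1,-0.3,0,0.65],[2.0,1,-0.3,0,0.65]]' | grep -E 'pos|clock'
python3 - <<'E'
from h import *
out=[]
for n in("scene","side"):
    c,im=look(n); u=proj(c,np.array([[.499,-.096,.06]]))[0].astype(int); out.append(cv2.resize(im[u[1]-45:u[1]+45,u[0]-45:u[0]+45],None,fx=4.4,fy=4.4,interpolation=cv2.INTER_CUBIC))
    for k,z in(("weight",.063),("sink",.039)):
        m=near(n,k,c,(.499,-.096),z=z+.015,tol=25)
        if m is not None: x,f=fit(k,[(c,m)],p0=(.499,-.096,.351),z0=z); print(n,k,np.round(x,4),round(f,3))
cv2.imwrite("pics/end.png",np.hstack(out))
E
```

```text
position: [0.4987, -0.096, 0.0528]
force: [-0.8, 1.1, -0.6]
grip_width: 0.0529
finger_force: 0.0
position: [0.4986, -0.096, 0.1506]
force: [-0.4, 0.8, -0.5]
grip_width: 0.056
finger_force: 0.0
clock: 47.8
position: [0.5145, 0.0419, 0.1678]
scene weight [ 0.4944 -0.0951  0.4534] 0.069
scene sink [ 0.4977 -0.0959  0.3775] 0.356
side weight [ 0.4974 -0.0982  0.3942] 0.056
side sink [ 0.4978 -0.099   0.3952] 0.474
```

View pics/end.png

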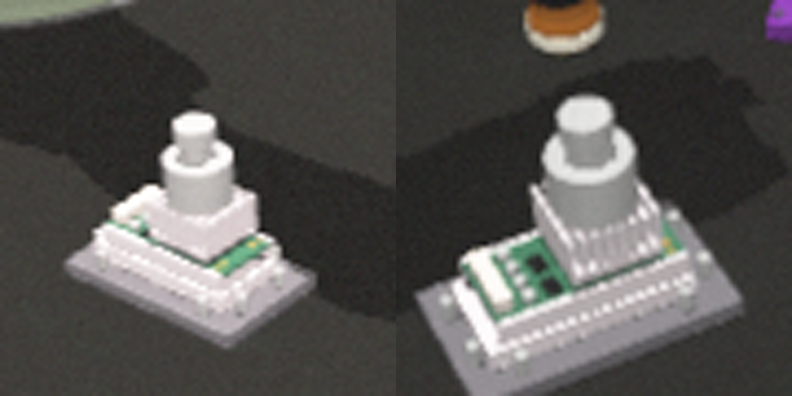

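The whole stack stands: the weight is centred on the sink at (195,160) and (587,160), with the sink, board and plate all square in the nest.

```bash
python3 -c "
from workcell import bot
print(bot.job_done())"
```

```text
the job is handed in; nothing more can be done
None
```

The bonding stack is built in the nest in the order asked (plate, board, larger heat sink, weight) and handed in at about 48 s; the last pictures show it standing and centred, but setting the plate down briefly read 44 N at the wrist.

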